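# Feed the specimen slide into the reader and start the scan

## Robot

A 6-joint arm with a two-finger parallel gripper is mounted at the origin on the work surface. World frame = base frame: x ahead of the robot, y to its left, z up, the work surface at z = 0. Lengths are in m, angles in rad, forces in N, time in s.
With the tool pointing down it reaches from about 0.3 to 0.875 m from the base axis. Payload 4.2 kg.
Tool frame: the origin (TCP) lies at the very end of the fingers, on their centre line; the grasp point (between the pads) lies 19 mm behind it; z points along the fingers, y is the direction in which the jaws open and shut (so a half turn about z gives the same grasp; the last joint's range is limited). The gripper opens to 85 mm and grips with 20 to 120 N. Pads are 22 mm wide; open, the fingers measure 114 mm over their backs; the gripper's body (76 mm by 85 mm) begins 54 mm behind the grasp point. The pads swing forward as they close: fully open they stand 13 mm farther back than shut.
Start: joints at [1.298, 0.32, 1.565, -0, 1.257, -0.02], TCP at [0.144, 0.557, 0.231] pointing down, gripper open.
Joint ranges: [-3.11, 3.11], [-0.84, 2.01], [0.21, 2.61], [-1.34, 4.49], [0.05, 2.63], [-2.56, 2.56]. Speed limits (rad/s): [2.57, 2.57, 3.14, 3.14, 3.14, 3.14].

## Interface

Orientations are given as a unit quaternion [x, y, z, w].
In Python, from plant import r, vision gives the robot as it stands.
- The arm moves only by the tool carry_out, never from a script. Its argument "rows" is a list of rows, each an object with "offset": the shift along the tool's x, y, z in m, a list of three; "spin": the turn about the tool's z in degrees. In form: [{"offset": [tx, ty, tz], "spin": spin}, ...]. A call has 1 to 12 rows; each row shifts and turns the commanded pose from where the row before left it, along the tool's axes as they then stand; what a row does not reach is not made up. A row lasts 1/8 s, in which the tool goes at most 62.5 mm and 10.7 degrees, less where a joint would pass 70% of its speed; a pose out of reach is approached as far as the arm can. A call with a gripper value outside its range is refused whole. "claw" is the opening, from 0 (shut) to 1 (fully open), set as the call begins (left out, the last holds). The fingers move at their own pace and stop on an object; the grip force is fixed at half the most. Time passes only in rows, so rows that do not move let the fingers close. It gives the time, the measured TCP pose, the force and the opening at its end, in the units of the state.
- r.sense(): the state, without advancing time (a new reading comes with each control period).
- vision.capture(name): name is "side" or "top"; returns (picture, depth): 384x512x3 uint8, red, green, blue; 384x512 float32, m along the optical axis (not along the pixel's ray), 0 where there is no reading.
- vision.get_calibration(name): a dict with "camera_matrix" (3x3 intrinsics, pixels), "distortion" ([k1, k2, p1, p2, k3] as OpenCV has them; the pictures are not rectified), "world_to_cam" (4x4, takes a point from world to camera coordinates). Camera axes: x right, y down, z forward; pixel columns grow to the right and rows downward; lengths in m; the calibration is good to about 2 mm. A picture is of the moment at which its call begins. get_calibration takes no time and is no camera call.
- r.close_job(): hands the job in, once; it reports no verdict.
Trained networks look in the newest picture that a camera, given by its name, has taken for a name from the list of things; names that differ only in an ending like _2 or _b are one class to them, and where a whole thing is asked for, a point or a joint stands for the part that bears it (a point fixed in the world has none). Each returns a list of dicts, best first, with "confidence" (0 to 1); they miss things now and then, are a little off and sometimes report something else, mostly with a low value. They report only what shows in the picture. A call takes as long as a camera call. They do not tell look-alikes from the thing itself.
- vision.masks_of(camera, target): "region" (384x512 bool, what is visible of it) and "extent" ([left, top, right, bottom] in pixels, round what is visible of it).
- vision.place_of(camera, target): "position" ([column, row] in pixels: a listed point, or the origin of a listed thing).
The state is a dict: "time_s": time; "joint_positions": joint angles; "joint_vel": joint speeds; "tau": joint torques, N m; "eef_pos": TCP position; "tcp_rot": TCP orientation; "wrist_force": force on the tool from outside, world axes, zero at the start; "ft_torque": the same for the moment, N m; "width": finger opening in m.
Only numpy, scipy, OpenCV 4.12 (cv2) and the standard library are available. Lean on these libraries where they do the work, as an engineer would, in place of code of your own. Each camera call takes 0.05 s, during which the arm holds its last target.

## Task

With the fingertips, push the slide carrier along its track until it is fully home under the white reader's hood; it must only be slid, never lifted. Then press the green key on the control box lightly with the fingertips and let it come back up. Leave the other keys and everything else on the table alone, and finish with the hand clear.

Things in the scene. Friction and masses are not known exactly. Their poses are not given: they have to be found in the camera images.
- reader: Low white slide reader, fixed. Origin: on the table, on the track's centre line; x along the track to the hood, z up. Grey base plate x -150 to +140 mm, 150 wide, top 12 mm above the table; two aluminium rails on it, 10 mm high, 74 mm apart, x -150 to +40. White hood x +40 to +140 mm, 150 wide, 85 high, with a grey and black tube (r 30) on it up to 105 mm. Tunnel under the hood 74 mm wide.
- reader_stop (a point): The rigid stop inside the tunnel: the point on its face that the carrier's far end meets, on the track's centre line (x = +100 mm in the reader's frame), 22 mm above the table. Same axes as the reader.
- carrier_mid (a point): Slide carrier with the specimen slide (pink stain), loose in the track, which keeps it straight: aluminium, 120 mm long (x, to the hood), 70 wide, 18 high, about 160 g, ordinary friction. The point is its middle, 10 mm above its underside (22 mm above the table). Fully home it lies 60 mm short of reader_stop (x = +40 mm in the reader's frame); it starts 60 to 85 mm short of home.
- carrier_plate (a point): Near face (towards the robot) of the black upright push plate at the carrier's near end: plate 70 mm wide, 46 mm high, 12 mm thick. The point is at the middle of the face's width, 20 mm above the carrier's underside (32 mm above the table). At home the face is still 60 mm in front of the hood.
- console: Grey control box with a dark top, 160 x 160 x 40 mm, fixed to the table. Origin: centre of its underside. The four keys stand on it in a square of 68 mm pitch, in any order.
- key_green_top (a point): Centre of the top of the green round key (30 mm across; the START key, the one to press), 64 mm above the table when up; the key stands 12 mm proud of a black collar 46 mm across.
- key_green (a joint): Travel of the green key in m: 0 up, 0.008 fully down; straight down, springs back (1.5 N to start it, 5 N fully down, then a hard stop). It counts as pressed from 0.004.
- key_red_top (a point): Centre of the top of the red round key (30 mm across; to be left alone), 64 mm above the table when up; the key stands 12 mm proud of a black collar 46 mm across.
- key_red (a joint): Travel of the red key in m: 0 up, 0.008 fully down; straight down, springs back (1.5 N to start it, 5 N fully down, then a hard stop). It counts as pressed from 0.004.
- key_yellow_top (a point): Centre of the top of the yellow round key (30 mm across; to be left alone), 64 mm above the table when up; the key stands 12 mm proud of a black collar 46 mm across.
- key_yellow (a joint): Travel of the yellow key in m: 0 up, 0.008 fully down; straight down, springs back (1.5 N to start it, 5 N fully down, then a hard stop). It counts as pressed from 0.004.
- key_blue_top (a point): Centre of the top of the blue round key (30 mm across; to be left alone), 64 mm above the table when up; the key stands 12 mm proud of a black collar 46 mm across.
- key_blue (a joint): Travel of the blue key in m: 0 up, 0.008 fully down; straight down, springs back (1.5 N to start it, 5 N fully down, then a hard stop). It counts as pressed from 0.004.
- key_green_base: Collar of the green key with the key in it; origin on the console's top, under the key's centre.
- spare_mid (a point): Bystander: a spare, empty carrier with a blue block, of the same size as the carrier, lying on the table; point on its centre line, 10 mm up.
- slidebox_mid (a point): Bystander: wooden slide box 100 x 60 x 32 mm; its centre.
- beaker_mid (a point): Bystander: glass beaker 68 mm across, 85 mm high; its centre.
- jar_mid (a point): Bystander: amber sample jar 52 mm across, 65 mm high; its centre.
- dish_mid (a point): Bystander: closed culture dish 60 mm across, 14 mm high; its centre.
- reagent_mid (a point): Bystander: white reagent bottle 56 mm across, 100 mm high; its centre.
Not all that is in view belongs to the job. Leave any red or turquoise look-alike of the part that bears carrier_mid alone.

How it is judged:
By the outcome, as a careful person would: the job done as asked, in the order asked, and still so for the second after the job is handed in, with the robot touching nothing.
It also fails if it takes over 43 s, if anything falls off the work surface, if the arm or the gripper's body presses on something with over 40 N, if the wrist force passes 120 N, or if a joint passes its speed limit or range.

## Working session

There is one attempt and no reset: what is moved stays moved. The work goes in short steps, Python scripts to look and compute and a tool call to move; the robot and the scene stay as the last step left them, time stands still between calls to the robot, and variables do not carry over. Pictures are saved under pics/ and viewed, and the job is handed in when it is done.

Besides the shell and the picture viewer there is one more tool, called after "Request:" by a JSON object that holds its "name" and its "arguments". carry_out: Moves the arm, as the interface text tells. Its arguments: {"type":"object","properties":{"rows":{"type":"array","items":{"type":"object","properties":{"offset":{"type":"array","items":{"type":"number"}},"spin":{"type":"number"}}}},"claw":{"type":"number"}},"required":["rows"]}

```bash
mkdir -p pics; cat > h.py <<'E'
import numpy as np, cv2
from plant import r, vision
def ray_at_z(cam,px,z):
    c=vision.get_calibration(cam);K=np.array(c["camera_matrix"]);D=np.array(c["distortion"]);T=np.array(c["world_to_cam"])
    u=cv2.undistortPoints(np.array([[px]],float),K,D)[0,0]
    R=T[:3,:3];o=-R.T@T[:3,3];d=R.T@np.array([u[0],u[1],1])
    return o+d*(z-o[2])/d[2]
def depth_pt(cam,px,dep):
    c=vision.get_calibration(cam);K=np.array(c["camera_matrix"]);D=np.array(c["distortion"]);T=np.array(c["world_to_cam"])
    u=cv2.undistortPoints(np.array([[px]],float),K,D)[0,0]
    d=dep[int(round(px[1])),int(round(px[0]))]
    return T[:3,:3].T@(np.array([u[0]*d,u[1]*d,d])-T[:3,3])
def proj(cam,P):
    c=vision.get_calibration(cam);T=np.array(c["world_to_cam"])
    return cv2.projectPoints(np.atleast_2d(np.array(P,float)),cv2.Rodrigues(T[:3,:3])[0],T[:3,3],np.array(c["camera_matrix"]),np.array(c["distortion"]))[0][:,0]
E
python3 - <<'E'
from h import *
for c in("top","side"):
    p,d=vision.capture(c);cv2.imwrite(f"pics/{c}0.png",p[:,:,::-1]);np.save(f"{c}0.npy",d)
    for n,z in(("reader",0),("reader_stop",.022),("carrier_mid",.022),("carrier_plate",.032),("console",0),("key_green_top",.064),("key_red_top",.064),("key_yellow_top",.064),("key_blue_top",.064),("spare_mid",.01)):
        for q in vision.place_of(c,n)[:2]:
            print(c,n,round(q["confidence"],2),np.round(q["position"],1),np.round(ray_at_z(c,q["position"],z),4),np.round(depth_pt(c,q["position"],d),3))
print(r.sense())
E
```

```text
top reader 0.66 [301.5 166.2] [ 0.5996 -0.183   0.    ] [ 0.591 -0.18   0.034]
top reader_stop 0.7 [377.4 144.7] [ 0.6464 -0.4131  0.022 ] [ 0.652 -0.419  0.001]
top carrier_mid 0.82 [320.8 262.4] [ 0.3098 -0.2141  0.022 ] [ 0.31  -0.214  0.018]
top carrier_mid 0.81 [427.  159.1] [ 0.593  -0.5566  0.022 ] [ 0.595 -0.56   0.014]
top carrier_plate 0.94 [335.2 281.9] [ 0.2529 -0.2486  0.032 ] [ 0.253 -0.253 -0.001]
top carrier_plate 0.71 [167.8 266.5] [0.324  0.2185 0.032 ] [0.323 0.215 0.05 ]
top console 0.94 [185.8 169.7] [0.6104 0.1647 0.    ] [0.6   0.158 0.04 ]
top console 0.2 [168.2 170.1] [0.6125 0.2178 0.    ] [0.596 0.205 0.064]
top key_green_top 0.65 [188.2 176.5] [0.5733 0.1483 0.064 ] [0.573 0.148 0.063]
top key_red_top 0.58 [177.4 143.3] [0.6742 0.177  0.064 ] [0.675 0.178 0.061]
top key_yellow_top 0.38 [195.9 153.9] [0.6389 0.1242 0.064 ] [0.638 0.124 0.068]
top key_blue_top 0.58 [168.4 169.7] [0.5969 0.2047 0.064 ] [0.597 0.205 0.064]
top spare_mid 0.74 [385.6 220.8] [ 0.4182 -0.4147  0.01  ] [ 0.417 -0.412  0.019]
side reader 0.7 [281.6 222. ] [ 0.5926 -0.1886  0.    ] [
[... 1087 characters left out ...]
]
{'time_s': 1.1, 'joint_positions': array([ 1.29798919e+00,  3.19601426e-01,  1.56450488e+00, -2.03022594e-05,
        1.25742487e+00, -1.99853941e-02]), 'joint_vel': array([ 1.33674474e-05,  1.07402909e-03,  1.03501099e-03,  3.11573710e-04,
        1.94200385e-03, -1.66284129e-04]), 'tau': array([ 3.17886379e-04, -4.15425038e+01, -2.34419185e+01,  1.60671016e-05,
        2.57436132e-04, -4.81633549e-06]), 'eef_pos': array([0.14382693, 0.55672564, 0.23133522]), 'tcp_rot': array([1.26071367e-01, 9.92021174e-01, 2.90019775e-05, 1.40376521e-05]), 'wrist_force': array([-0.26050921,  0.69228705,  0.10888389]), 'ft_torque': array([0.03294068, 0.02689184, 0.03604116]), 'width': 0.0857799672563239}
```

```bash
python3 - <<'E'
import cv2
for c in("top","side"):
    p=cv2.imread(f"pics/{c}0.png");cv2.imwrite(f"pics/{c}0b.png",cv2.resize(p,(800,600),interpolation=cv2.INTER_CUBIC))
E
```

```text
(no output)
```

View pics/top0b.png

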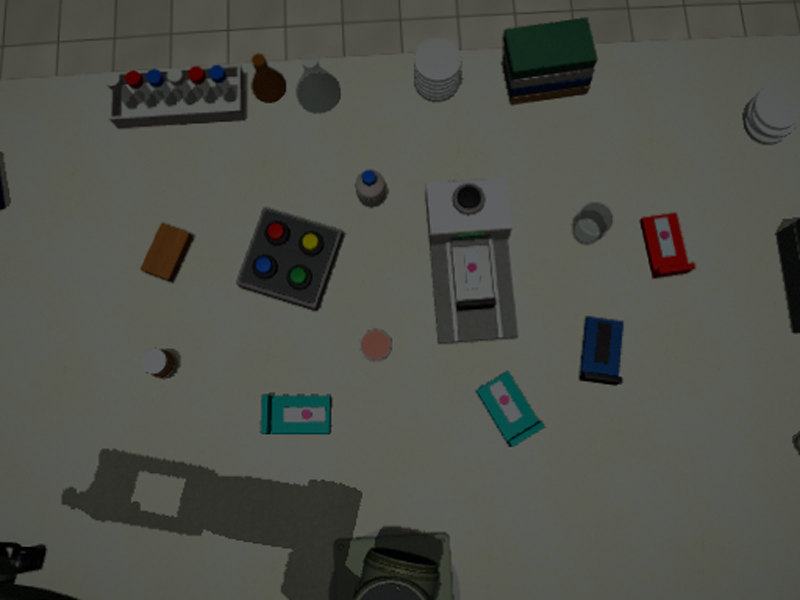

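View pics/side0b.png

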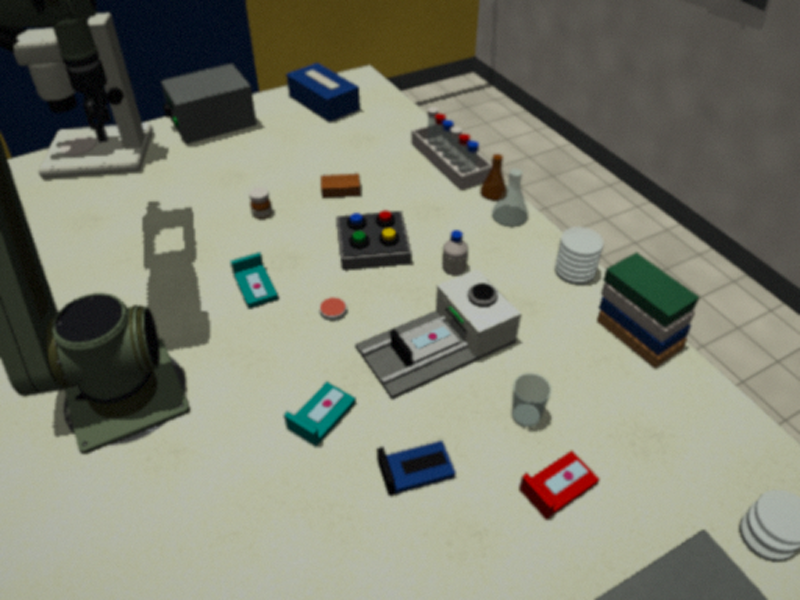

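The top view shows the real carrier (white, pink stain) in the reader track at about (302,176) in 512-px terms. The console is at (186,166), with green at (190,177), blue at (169,170), red at (177,148) and yellow at (199,154). The look-alikes lie elsewhere. Next I fit the reader frame.

```bash
cat > fit.py <<'E'
from h import *
def cloud(cam,d):
    c=vision.get_calibration(cam);K=np.array(c["camera_matrix"]);D=np.array(c["distortion"]);T=np.array(c["world_to_cam"])
    v,u=np.mgrid[0:384,0:512];px=np.stack([u.ravel(),v.ravel()],1).astype(float)
    n=cv2.undistortPoints(px[:,None],K,D)[:,0];z=d.ravel()
    P=(np.c_[n*z[:,None],z]-T[:3,3])@T[:3,:3];P[z==0]=np.nan
    return P.reshape(384,512,3)
E
python3 - <<'E'
from fit import *
P={}
for c in("top","side"):
    P=cloud(c,np.load(f"{c}0.npy"));X,Y,Z=P[...,0],P[...,1],P[...,2]
    def rect(m):
        n,l,s,_=cv2.connectedComponentsWithStats(m.astype(np.uint8));i=1+np.argmax(s[1:,4]);q=P[l==i][:,:2]
        return len(q),np.round(cv2.boxPoints(cv2.minAreaRect(q.astype(np.float32))),4).tolist(),np.round(np.median(q,0),4)
    R=(X>.38)&(X<.8)&(Y>-.32)&(Y<-.08)
    print(c,"hood",rect(R&(Z>.075)&(Z<.095)))
    print(c,"base+all",rect(R&(Z>.007)))
    print(c,"plate",rect(R&(Z>.045)&(Z<.066)&(X<.56)))
    C=(X>.45)&(X<.78)&(Y>0.03)&(Y<.3)
    print(c,"console",rect(C&(Z>.03)&(Z<.048)))
    p=cv2.imread(f"pics/{c}0.png").astype(int);b,g,rr=p[...,0],p[...,1],p[...,2]
    m=C&(g>rr*1.6)&(g>b*1.4)&(g>50);print("green",rect(m&(Z>.055)), )
    if c=="top":
        for y0,y1,x0,x1 in((165,190,285,325),): print(np.round(Z[y0:y1:2,x0:x1:3]*1000).astype(int))
E
```

```text
top hood (1491, [[0.6315000057220459, -0.10329999774694443], [0.6323000192642212, -0.25429999828338623], [0.7350999712944031, -0.25369998812675476], [0.7343000173568726, -0.10279999673366547]], array([ 0.6738, -0.1771]))
top base+all (5241, [[0.43810001015663147, -0.10719999670982361], [0.44110000133514404, -0.25839999318122864], [0.7649999856948853, -0.25209999084472656], [0.7620999813079834, -0.10090000182390213]], array([ 0.5983, -0.1783]))
top plate (119, [[0.4982999861240387, -0.14710000157356262], [0.5023000240325928, -0.21699999272823334], [0.515500009059906, -0.21619999408721924], [0.5115000009536743, -0.14640000462532043]], array([ 0.5061, -0.1818]))
top console (2118, [[0.5156000256538391, 0.1145000010728836], [0.666700005531311, 0.0575999990105629], [0.723800003528595, 0.2092999964952469], [0.572700023651123, 0.2662000060081482]], array([0.6157, 0.1604]))
green (64, [[0.5623000264167786, 0.131400004029274], [0.5859000086784363, 0.13120000064373016], [0.5860999822616577, 0.1550000011920929], [0.5626000165939331, 0.15520000457763672]], array([0.574 , 0.1429]))
[[14 23 30 30 
[... 964 characters left out ...]
4, -0.09690000116825104]], array([ 0.6142, -0.1986]))
side plate (95, [[0.49970000982284546, -0.2184000015258789], [0.5134000182151794, -0.2184000015258789], [0.5135999917984009, -0.14509999752044678], [0.4997999966144562, -0.14499999582767487]], array([ 0.5049, -0.183 ]))
side console (921, [[0.5141000151634216, 0.11100000143051147], [0.6633999943733215, 0.054099999368190765], [0.7214000225067139, 0.20630000531673431], [0.5720999836921692, 0.2630999982357025]], array([0.611 , 0.1387]))
green (40, [[0.5558000206947327, 0.14579999446868896], [0.5712000131607056, 0.12219999730587006], [0.5945000052452087, 0.13740000128746033], [0.579200029373169, 0.16099999845027924]], array([0.5742, 0.1391]))
```

```bash
python3 - <<'E'
import cv2
p=cv2.imread("pics/top0.png");a=cv2.resize(p[105:225,260:345],None,fx=5,fy=5,interpolation=cv2.INTER_CUBIC)
cv2.imwrite("pics/c1.png",cv2.convertScaleAbs(a,alpha=1.6))
p=cv2.imread("pics/side0.png");a=cv2.resize(p[165:265,220:340],None,fx=5,fy=5,interpolation=cv2.INTER_CUBIC)
cv2.imwrite("pics/c2.png",cv2.convertScaleAbs(a,alpha=1.6))
E
```

```text
(no output)
```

View pics/c1.png

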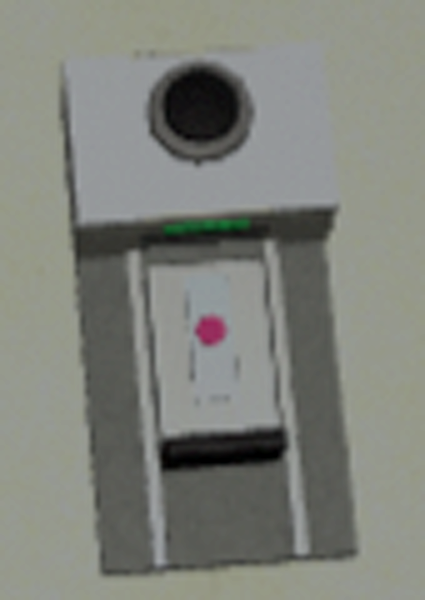

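View pics/c2.png

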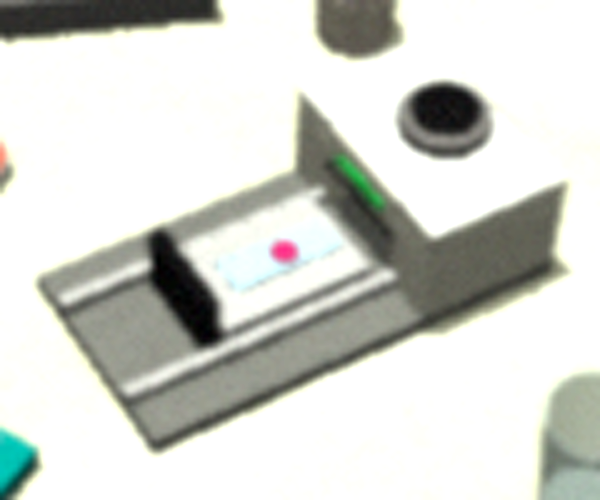

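Both cameras agree: the plate face is at x≈0.500, the hood centre at (0.683, -0.178) and the track yaw is about +1.1°. That puts home for the face at x≈0.573, so the push is about 73 mm, which is within 60–85 mm. Next: close the fingers, align them, and travel high.

Request:
{"name": "carry_out", "arguments": {"claw": 0, "rows": [{"offset": [0, 0, 0], "spin": -7.8}, {"offset": [0, 0, 0], "spin": -7.8}, {"offset": [-0.027, -0.036, 0], "spin": 0}, {"offset": [-0.027, -0.036, 0], "spin": 0}, {"offset": [-0.027, -0.036, 0], "spin": 0}, {"offset": [-0.027, -0.036, 0], "spin": 0}, {"offset": [-0.027, -0.036, 0], "spin": 0}, {"offset": [-0.027, -0.036, 0], "spin": 0}, {"offset": [-0.027, -0.036, 0], "spin": 0}, {"offset": [-0.027, -0.036, 0], "spin": 0}, {"offset": [-0.027, -0.036, 0], "spin": 0}, {"offset": [-0.027, -0.036, 0], "spin": 0}]}}

```text
time_s: 2.6
eef_pos: [0.4216, 0.2009, 0.2316]
tcp_rot: [-0.01, 1.0, 0.0, 0.0]
wrist_force: [0.8, 1.0, -0.6]
width: -0.0001
```

Request:
{"name": "carry_out", "arguments": {"rows": [{"offset": [-0.004, -0.048, 0], "spin": 0}, {"offset": [-0.004, -0.048, 0], "spin": 0}, {"offset": [-0.004, -0.048, 0], "spin": 0}, {"offset": [-0.004, -0.048, 0], "spin": 0}, {"offset": [-0.004, -0.048, 0], "spin": 0}, {"offset": [-0.004, -0.048, 0], "spin": 0}, {"offset": [-0.004, -0.048, 0], "spin": 0}, {"offset": [-0.004, -0.048, 0], "spin": 0}, {"offset": [0, 0, 0.045], "spin": 0}, {"offset": [0, 0, 0.045], "spin": 0}, {"offset": [0, 0, 0.04], "spin": 0}, {"offset": [0, 0, 0], "spin": 0}]}}

```text
time_s: 4.1
eef_pos: [0.4582, -0.1804, 0.099]
tcp_rot: [-0.01, 1.0, 0.001, -0.003]
wrist_force: [0.4, 0.2, 0.1]
width: -0.0001
```

```bash
python3 - <<'E'
from h import *
print(r.sense()["eef_pos"])
p,d=vision.capture("side");a=cv2.resize(p[120:270,180:340,::-1],None,fx=4,fy=4,interpolation=cv2.INTER_CUBIC)
cv2.imwrite("pics/s1.png",cv2.convertScaleAbs(a,alpha=1.4))
E
```

```text
[ 0.45820776 -0.18043905  0.09902907]
```

View pics/s1.png

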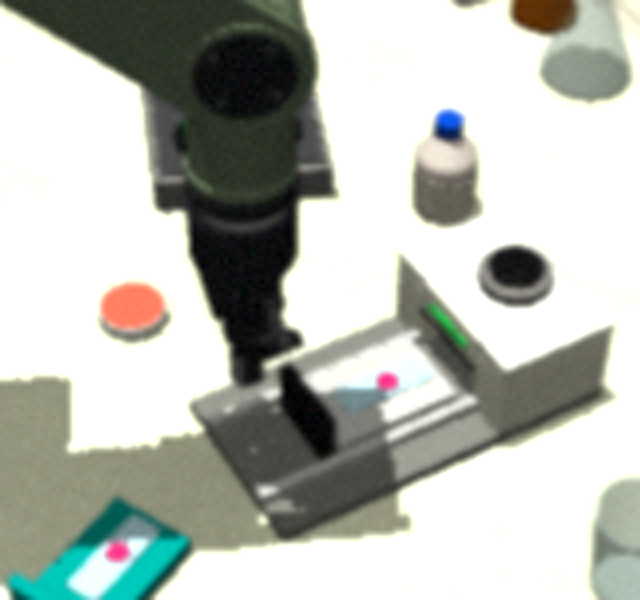

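Fingers are above the open track, behind the black plate, and clear of everything. I'm descending to about z=0.027.

Request:
{"name": "carry_out", "arguments": {"rows": [{"offset": [0, -0.002, 0.03], "spin": 0}, {"offset": [0, 0, 0.025], "spin": 0}, {"offset": [0, 0, 0.016], "spin": 0}, {"offset": [0, 0, 0], "spin": 0}, {"offset": [-0.01, 0, 0], "spin": 0}, {"offset": [-0.01, 0, 0], "spin": 0}]}}

```text
time_s: 4.9
eef_pos: [0.4823, -0.1833, 0.0318]
tcp_rot: [-0.01, 1.0, -0.001, 0.002]
wrist_force: [0.6, -0.2, 0.2]
width: 0.0
```

Request:
{"name": "carry_out", "arguments": {"rows": [{"offset": [-0.005, 0, 0.004], "spin": 0}, {"offset": [-0.005, 0, 0], "spin": 0}, {"offset": [-0.005, 0, 0], "spin": 0}, {"offset": [-0.006, 0, 0], "spin": 0}, {"offset": [-0.007, 0, 0], "spin": 0}, {"offset": [-0.007, 0, 0], "spin": 0}, {"offset": [-0.007, 0, 0], "spin": 0}, {"offset": [-0.006, 0, 0], "spin": 0}, {"offset": [-0.006, 0, 0], "spin": 0}, {"offset": [-0.004, 0, 0], "spin": 0}]}}

```text
time_s: 6.15
eef_pos: [0.5386, -0.1817, 0.0263]
tcp_rot: [-0.01, 1.0, 0.0, -0.0]
wrist_force: [-1.2, -0.4, 0.7]
width: 0.0001
```

Request:
{"name": "carry_out", "arguments": {"rows": [{"offset": [-0.004, 0, 0], "spin": 0}, {"offset": [-0.004, 0, 0], "spin": 0}, {"offset": [-0.004, 0, 0], "spin": 0}, {"offset": [-0.003, 0, 0], "spin": 0}, {"offset": [-0.001, 0, 0], "spin": 0}, {"offset": [0, 0, 0], "spin": 0}]}}

```text
time_s: 6.9
eef_pos: [0.5545, -0.1814, 0.0263]
tcp_rot: [-0.01, 1.0, 0.0, 0.0]
wrist_force: [-0.5, -0.2, -0.9]
width: -0.0002
```

```bash
python3 - <<'E'
from h import *
print(r.sense()["eef_pos"],r.sense()["wrist_force"])
for c in("side","top"):
    p,d=vision.capture(c);x0=(120,270,180,340) if c=="side" else (105,225,250,360)
    a=cv2.resize(p[x0[0]:x0[1],x0[2]:x0[3],::-1],None,fx=4,fy=4,interpolation=cv2.INTER_CUBIC)
    cv2.imwrite(f"pics/{c}2.png",cv2.convertScaleAbs(a,alpha=1.4))
    for n,z in(("carrier_mid",.022),("carrier_plate",.032)):
        for q in vision.place_of(c,n):print(c,n,round(q["confidence"],2),np.round(ray_at_z(c,q["position"],z),4))
E
```

```text
[ 0.55448914 -0.18137762  0.02628128] [-0.48637375 -0.21211607 -0.8700742 ]
side carrier_mid 0.87 [ 0.3234 -0.2273  0.022 ]
side carrier_mid 0.81 [0.3222 0.1573 0.022 ]
side carrier_mid 0.71 [ 0.5983 -0.5677  0.022 ]
side carrier_plate 0.92 [0.3165 0.198  0.032 ]
side carrier_plate 0.71 [ 0.2591 -0.2626  0.032 ]
side carrier_plate 0.6 [ 0.5369 -0.559   0.032 ]
side carrier_plate 0.55 [ 0.568  -0.1753  0.032 ]
top carrier_mid 0.81 [ 0.6005 -0.5557  0.022 ]
top carrier_mid 0.69 [ 0.3183 -0.219   0.022 ]
top carrier_mid 0.62 [0.3308 0.1593 0.022 ]
top carrier_plate 0.81 [0.3236 0.2211 0.032 ]
top carrier_plate 0.69 [ 0.5411 -0.56    0.032 ]
top carrier_plate 0.57 [ 0.2595 -0.2537  0.032 ]
```

View pics/side2.png

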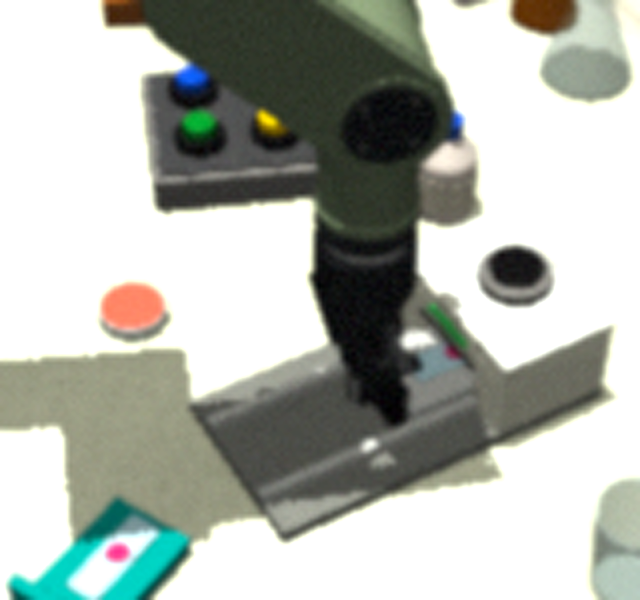

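The carrier is being pushed and has gone under the hood. The finger is behind the plate, which is at about (390,400) in the crop. Now I creep forward and watch the force.

Request:
{"name": "carry_out", "arguments": {"rows": [{"offset": [-0.002, 0, 0], "spin": 0}, {"offset": [-0.002, 0, 0], "spin": 0}, {"offset": [-0.001, 0, 0], "spin": 0}, {"offset": [0, 0, 0], "spin": 0}]}}

```text
time_s: 7.7
eef_pos: [0.5594, -0.1813, 0.0263]
tcp_rot: [-0.01, 1.0, 0.0, 0.0]
wrist_force: [-0.9, -0.1, 1.0]
width: 0.0
```

Request:
{"name": "carry_out", "arguments": {"rows": [{"offset": [-0.0015, 0, 0], "spin": 0}, {"offset": [-0.0015, 0, 0], "spin": 0}, {"offset": [0, 0, 0], "spin": 0}]}}

```text
time_s: 8.07
eef_pos: [0.5626, -0.1813, 0.0263]
tcp_rot: [-0.01, 1.0, -0.0, 0.0]
wrist_force: [0.6, 0.1, -0.3]
width: -0.0002
```

Request:
{"name": "carry_out", "arguments": {"rows": [{"offset": [-0.001, 0, 0], "spin": 0}, {"offset": [-0.001, 0, 0], "spin": 0}, {"offset": [0, 0, 0], "spin": 0}]}}

```text
time_s: 8.45
eef_pos: [0.5631, -0.1811, 0.0262]
tcp_rot: [-0.01, 1.0, 0.0, -0.001]
wrist_force: [-5.2, -1.0, 3.0]
width: -0.0
```

Request:
{"name": "carry_out", "arguments": {"rows": [{"offset": [-0.001, 0, 0], "spin": 0}, {"offset": [-0.001, 0, 0], "spin": 0}, {"offset": [0, 0, 0], "spin": 0}]}}

```text
time_s: 8.82
eef_pos: [0.5631, -0.181, 0.0263]
tcp_rot: [-0.01, 1.0, 0.001, -0.003]
wrist_force: [-10.7, -2.1, 6.8]
width: -0.0001
```

The carrier stops firmly at TCP x=0.5631: force rises to about 11 N with no further motion, and this is within 1 mm of the predicted home. Backing off and rising.

Request:
{"name": "carry_out", "arguments": {"rows": [{"offset": [0.004, 0, 0], "spin": 0}, {"offset": [0.01, 0, 0], "spin": 0}, {"offset": [0.015, 0, 0], "spin": 0}, {"offset": [0.015, 0, 0], "spin": 0}, {"offset": [0, 0, -0.03], "spin": 0}, {"offset": [0, 0, -0.045], "spin": 0}, {"offset": [0, 0, -0.05], "spin": 0}, {"offset": [0, 0, -0.05], "spin": 0}, {"offset": [0, 0.04, 0], "spin": 0}, {"offset": [0, 0.045, 0], "spin": 0}, {"offset": [0, 0.045, 0], "spin": 0}, {"offset": [0, 0, 0], "spin": 0}]}}

```text
time_s: 10.32
eef_pos: [0.5186, -0.0498, 0.2012]
tcp_rot: [-0.012, 1.0, 0.0, -0.0]
wrist_force: [0.4, 0.0, 0.3]
width: -0.0002
```

```bash
python3 - <<'E'
from fit import *
print(r.sense()["eef_pos"],r.sense()["wrist_force"])
for c in("side","top"):
    p,d=vision.capture(c);x0=(120,270,180,340) if c=="side" else (105,225,160,340)
    a=cv2.resize(p[x0[0]:x0[1],x0[2]:x0[3],::-1],None,fx=4,fy=4,interpolation=cv2.INTER_CUBIC)
    cv2.imwrite(f"pics/{c}3.png",cv2.convertScaleAbs(a,alpha=1.4))
    P=cloud(c,d);X,Y,Z=P[...,0],P[...,1],P[...,2]
    m=(X>.48)&(X<.61)&(Y>-.24)&(Y<-.13)&(Z>.045)&(Z<.066)
    q=P[m];print(c,"plate",len(q),np.round(cv2.boxPoints(cv2.minAreaRect(q[:,:2].astype(np.float32))),4).tolist())
    q=vision.place_of(c,"key_green_top");print([(round(k["confidence"],2),np.round(ray_at_z(c,k["position"],.064),4)) for k in q])
E
```

```text
[ 0.51864647 -0.04984933  0.20124675] [0.43798805 0.03713798 0.29561224]
side plate 98 [[0.5708000063896179, -0.1428000032901764], [0.5715000033378601, -0.21449999511241913], [0.5857999920845032, -0.2143000066280365], [0.585099995136261, -0.14270000159740448]]
[(0.62, array([0.5859, 0.1508, 0.064 ]))]
top plate 120 [[0.5708000063896179, -0.1453000009059906], [0.5741000175476074, -0.21449999511241913], [0.5882999897003174, -0.21379999816417694], [0.5849000215530396, -0.14470000565052032]]
[(0.53, array([0.5671, 0.1482, 0.064 ])), (0.52, array([0.6356, 0.124 , 0.064 ])), (0.31, array([0.6728, 0.1785, 0.064 ]))]
```

View pics/side3.png

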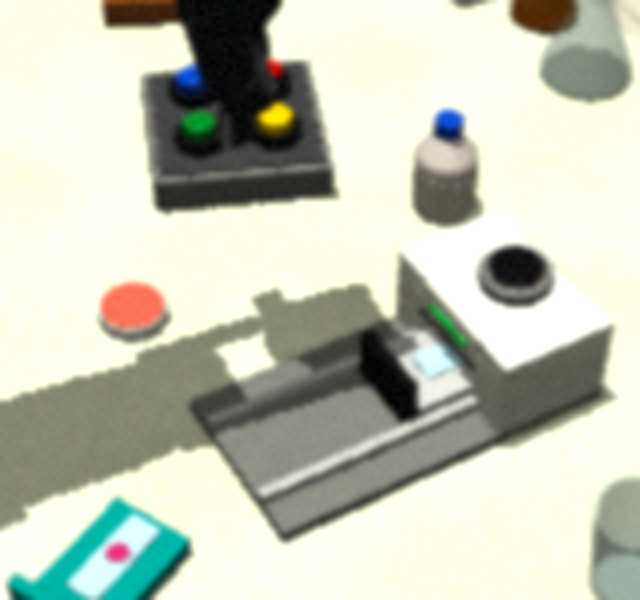

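View pics/top3.png

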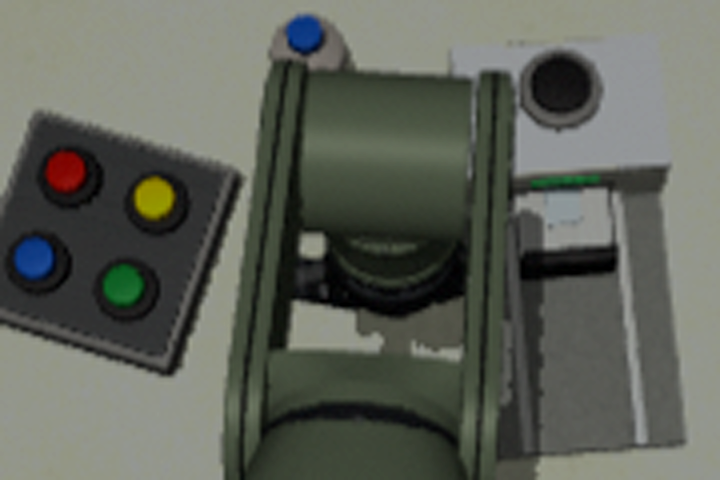

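The carrier is home: face measured at x≈0.571–0.573, with a visible gap to the hood. The green key is at top px (190.8,176.3), about (0.5745, 0.141) in the world. Moving above it.

Request:
{"name": "carry_out", "arguments": {"rows": [{"offset": [-0.0121, 0.038, 0], "spin": 0}, {"offset": [-0.0121, 0.038, 0], "spin": 0}, {"offset": [-0.0121, 0.038, 0], "spin": 0}, {"offset": [-0.0121, 0.038, 0], "spin": 0}, {"offset": [-0.0121, 0.038, 0], "spin": 0}, {"offset": [0, 0, 0.04], "spin": 0}, {"offset": [0, 0, 0.04], "spin": 0}, {"offset": [0, 0, 0.03], "spin": 0}, {"offset": [0, 0, 0], "spin": 0}, {"offset": [0, 0, 0], "spin": 0}]}}

```text
time_s: 11.78
eef_pos: [0.5777, 0.1386, 0.0924]
tcp_rot: [-0.009, 1.0, 0.0, 0.001]
wrist_force: [0.6, 0.2, -0.1]
width: 0.0004
```

```bash
python3 - <<'E'
from h import *
print(r.sense()["eef_pos"],ray_at_z("top",[190.75,176.25],.064))
for c in("side",):
    p,d=vision.capture(c);x0=(110,190,190,290)
    a=cv2.resize(p[x0[0]:x0[1],x0[2]:x0[3],::-1],None,fx=6,fy=6,interpolation=cv2.INTER_CUBIC)
    cv2.imwrite(f"pics/{c}4.png",cv2.convertScaleAbs(a,alpha=1.6))
E
```

```text
[0.57769564 0.13856392 0.09243597] [0.57354283 0.14098185 0.064     ]
```

View pics/side4.png

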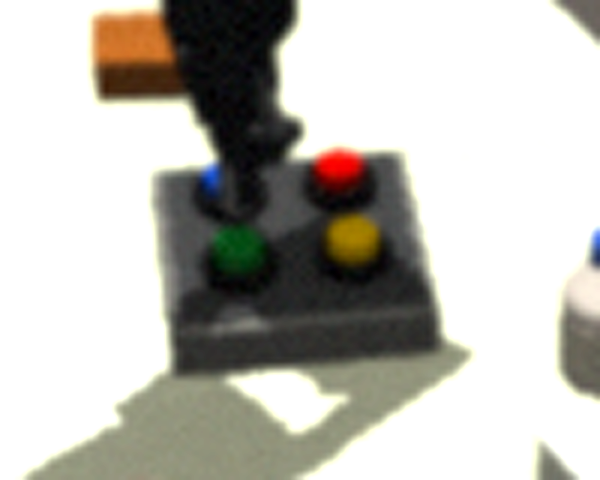

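The fingertips are right above the green key. A small correction, then down to just above the key top.

Request:
{"name": "carry_out", "arguments": {"rows": [{"offset": [0.0035, 0.0025, 0], "spin": 0}, {"offset": [0, 0, 0.01], "spin": 0}, {"offset": [0, 0, 0.008], "spin": 0}, {"offset": [0, 0, 0.006], "spin": 0}, {"offset": [0, 0, 0], "spin": 0}]}}

```text
time_s: 12.45
eef_pos: [0.5725, 0.1415, 0.0665]
tcp_rot: [-0.01, 1.0, -0.0, -0.001]
wrist_force: [0.4, 0.3, 0.8]
width: -0.0
```

Request:
{"name": "carry_out", "arguments": {"rows": [{"offset": [0, 0, 0.002], "spin": 0}, {"offset": [0, 0, 0.002], "spin": 0}, {"offset": [0, 0, 0.002], "spin": 0}, {"offset": [0, 0, 0.001], "spin": 0}, {"offset": [0, 0, 0], "spin": 0}]}}

```text
time_s: 13.08
eef_pos: [0.5732, 0.1416, 0.0606]
tcp_rot: [-0.01, 1.0, 0.0, 0.0]
wrist_force: [-0.5, 0.6, 2.2]
width: -0.0003
```

Request:
{"name": "carry_out", "arguments": {"rows": [{"offset": [0, 0, 0.0015], "spin": 0}, {"offset": [0, 0, 0.001], "spin": 0}, {"offset": [0, 0, 0], "spin": 0}]}}

```text
time_s: 13.45
eef_pos: [0.5732, 0.1416, 0.0579]
tcp_rot: [-0.01, 1.0, 0.0, 0.0]
wrist_force: [-0.4, 0.5, 4.7]
width: -0.0002
```

Key travel is about 6 mm at 4.7 N, which counts as pressed and is short of the hard stop. Releasing and moving clear.

Request:
{"name": "carry_out", "arguments": {"rows": [{"offset": [0, 0, -0.004], "spin": 0}, {"offset": [0, 0, -0.008], "spin": 0}, {"offset": [0, 0, -0.03], "spin": 0}, {"offset": [0, 0, -0.045], "spin": 0}, {"offset": [0, 0, -0.05], "spin": 0}, {"offset": [0, 0, -0.03], "spin": 0}, {"offset": [0.04, 0, 0], "spin": 0}, {"offset": [0.05, 0, 0], "spin": 0}, {"offset": [0.05, 0, 0], "spin": 0}, {"offset": [0.03, 0, 0], "spin": 0}, {"offset": [0, 0, 0], "spin": 0}, {"offset": [0, 0, 0], "spin": 0}]}}

```text
time_s: 14.95
eef_pos: [0.4038, 0.1383, 0.2251]
tcp_rot: [-0.01, 1.0, 0.0, 0.001]
wrist_force: [0.3, 0.0, 0.4]
width: 0.0001
```

```bash
python3 - <<'E'
from fit import *
s=r.sense();print(s["time_s"],s["eef_pos"],s["wrist_force"])
for c in("side","top"):
    p,d=vision.capture(c)
    cv2.imwrite(f"pics/{c}5.png",cv2.convertScaleAbs(cv2.resize(p[:,:,::-1],(800,600),interpolation=cv2.INTER_CUBIC),alpha=1.3))
    P=cloud(c,d);X,Y,Z=P[...,0],P[...,1],P[...,2]
    m=(X>.48)&(X<.61)&(Y>-.24)&(Y<-.13)&(Z>.045)&(Z<.066)
    q=P[m];print(c,"plate",len(q),np.round(cv2.boxPoints(cv2.minAreaRect(q[:,:2].astype(np.float32))),4).tolist())
    for n,k in dict(green=(.5735,.141),red=(.674,.178),yellow=(.638,.124),blue=(.602,.207)).items():
        m=(np.hypot(X-k[0],Y-k[1])<.011)&(Z<.08);print(c,n,m.sum(),np.round(np.median(Z[m]),4))
E
```

```text
14.95 [0.40375959 0.13831725 0.2250806 ] [0.28558325 0.02523999 0.38523923]
side plate 101 [[0.5702999830245972, -0.14470000565052032], [0.573199987411499, -0.21610000729560852], [0.5870000123977661, -0.21549999713897705], [0.5842000246047974, -0.14419999718666077]]
side green 26 0.0607
side red 19 0.0587
side yellow 16 0.0627
side blue 20 0.0633
top plate 119 [[0.5719000101089478, -0.14659999310970306], [0.5738999843597412, -0.21379999816417694], [0.5864999890327454, -0.2134999930858612], [0.5845000147819519, -0.1462000012397766]]
top green 43 0.0647
top red 36 0.0606
top yellow 44 0.0646
top blue 42 0.0642
```

View pics/side5.png

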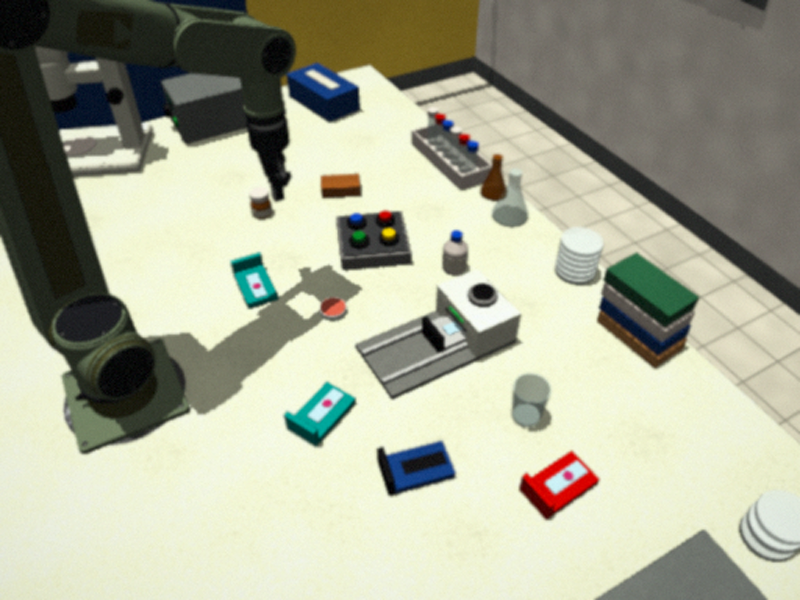

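View pics/top5.png

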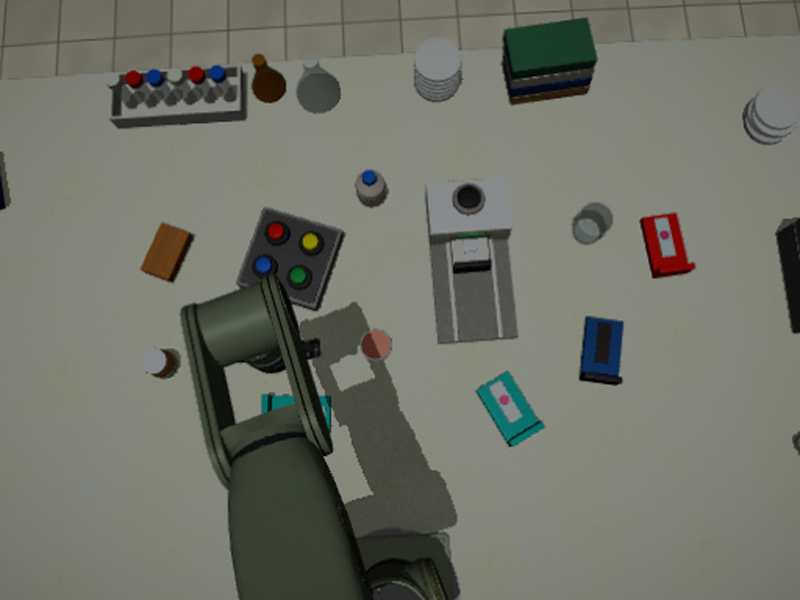

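The views show the carrier under the hood with its plate at about (472,266) in the 800-px top view. The green key is up at (299,275), nothing else has moved, and the hand is clear.

```bash
python3 -c "
from plant import r
print(r.close_job())"
```

```text
the job is handed in; nothing more can be done
None
```

The carrier is home under the reader's hood, and the green key was pressed once and came back up. I handed the job in at about 15 s of the 43 s allowed.

- **Carrier:** I slid it about 72 mm along the track with the shut fingertips. It met the stop firmly: the TCP held at x = 0.563 while the force rose to about 11 N. The last views put the plate's near face at x ≈ 0.572–0.573, against a predicted 0.573.
- **Green key:** I pressed it about 6 mm, with 4.7 N measured at the wrist, then released it. Its top afterwards read 64.7 mm from the top camera.
- **Everything else:** Both last pictures show the other keys and the bystanders where they were. The hand is clear, with no contact force.

**Checks that disagreed:**
- The side camera's depth gave 60.7 mm for the green key's top, about 4 mm below the top camera. That camera's depth is noisy: it read 58.7 mm for the red key, which I never touched.
- The networks' points for the green key scattered by 8 to 19 mm, so I placed it from the picture and the console's outline.

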